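# Hang new kitchen tools with their twins on the shop's display stand

### The arm

A 6-joint arm with a two-finger parallel gripper is mounted at the origin on the work surface; the furniture and walls round the work are solid. World frame = base frame: x ahead of the robot, y to its left, z up, the work surface at z = 0. Lengths are in m, angles in rad, forces in N, time in s.
With the tool pointing down it reaches from about 0.25 to 0.775 m from the base axis. Payload 8.9 kg.
Tool frame: the origin (TCP) lies at the centre of the arm's flange, where the gripper is bolted on; the fingertips stand 173 mm ahead of it and the grasp point (between the pads) lies 155 mm ahead of it; z points along the fingers, y is the line along which they close (so a half turn about z gives the same grasp; the last joint's range is limited). The gripper opens to 85 mm and grips with 20 to 120 N. Pads are 22 mm wide; open, the fingers measure 114 mm over their backs; the gripper's body (76 mm by 85 mm) begins 54 mm behind the grasp point. The pads swing forward as they close: fully open they stand 13 mm farther back than shut.
Start: joints at [-1.317, 0.291, -0.153, 1.127, 0, 1.431], TCP at [0.201, -0.485, 0.405] pointing down, gripper open.
Joint ranges: [-2.52, 2.52], [-0.91, 1.74], [-1.3, 1.37], [-1.96, 2.02], [-1.52, 1.47], [-3.14, 3.14]. Speed limits (rad/s): [2.22, 2.22, 2.79, 3.14, 3.14, 3.14].

### API

Orientations are given as a unit quaternion [w, x, y, z].
In Python, from station import manip gives the robot as it stands. The module is installed in compiled form; this text tells all that it offers.
- The arm moves only by the shell command python3 -m handwheel 'ROWS' [OPENING] [FORCE]. ROWS is text: rows parted by semicolons, each of 4 numbers parted by spaces: the shift along the tool's x, y, z in units of 30 mm (1.0 is 30 mm), then the turn about the tool's z in rad. In form: dx dy dz turn; .... A call has 1 to 8 rows; each row is the pose to reach, as a shift and turn from the pose commanded when the call began, along the tool's axes at that moment; what a row does not reach only later rows make up. A row lasts 1/8 s, in which the tool goes at most 62.5 mm and 10.7 degrees, less where a joint would pass 70% of its speed; a pose out of reach is approached as far as the arm can. A call with a gripper value outside its range is refused whole. OPENING is the closure, from -1 (fully open) to 1 (shut), set as the call begins (- or left out, the last holds). The fingers move at their own pace and stop on an object; FORCE is the grip in N (left out, the last holds). Time passes only in rows, so rows that repeat a pose let the fingers close. It gives the time, the measured TCP pose, the force, the opening and the grip force at its end, in the units of the state.
- manip.get_obs(): the state, without advancing time (a new reading comes with each control period).
- manip.get_image(name): name is "scene" or "side" or "wrist"; returns the picture (480x640x3 uint8, blue, green, red); there is no depth.
- manip.calibration(name): a dict with "fov_y" (degrees; the focal length in pixels is half the picture's height over the tangent of half this angle, whatever the lens; pixels are square), "cx", "cy" (the principal point, pixels), "k1" (the pictures are not rectified: a ray, as slopes to the right and down, at radius r is drawn at 1 + k1 r^2 times it, then the intrinsics apply), "extrinsics" (4x4, takes a point from world to camera coordinates); the wrist camera has in their place "T_tool_cam" (4x4, takes a point from camera to tool coordinates, whose origin is the TCP and whose axes are the flange's). Camera axes: x right, y up, looking along -z (the intrinsics and any distortion apply to the point x, -y, -z); pixel columns grow to the right and rows downward; lengths in m; the calibration is good to about 2 mm. A picture is of the moment at which its call begins: read the wrist's pose just before it. calibration takes no time and is no camera call.
- manip.sign_off(): hands the job in; it is judged then, once.
The state is a dict: "clock": time; "q": joint angles; "qvel": joint speeds; "joint_efforts": joint torques, N m; "tool_pos": TCP position; "tcp_rot": TCP orientation; "contact_force": force on the tool from outside, world axes, zero at the start; "torque": the same for the moment, N m; "finger_gap": finger opening in m; "finger_force": force on a finger pad.
Only numpy, scipy, OpenCV 4.12 (cv2) and the standard library are available. Lean on these libraries where they do the work, as an engineer would, in place of code of your own. Each camera call takes 0.05 s, during which the arm holds its last target. There are 200 camera calls.

### The job

Restock the display stand: lift the wide wooden board and the slotted wooden turner out of their slotted blocks and hang each, by the eye in its handle, on the peg where its twin already hangs, in front of the twin. Leave both twins hanging, keep the tools upright as you carry them without dropping or laying them down, and do not push the other things on the table about.

Things in the scene. Friction and masses are not known exactly. Their poses are not given: they have to be found in the camera images.
- board: Wooden, 10 mm thick, 175 mm tall; origin mid lower edge, z up the handle, x square to the plate. Handle 40 mm wide from 75 mm above the origin to the round top. Mass 0.12 kg. Wide board: solid blade 96 mm wide, 75 mm high, round shoulders. Starts upright, eye up, in the slot of one of the two blocks (which one varies).
- turner: Wooden, 10 mm thick, 175 mm tall; origin mid lower edge, z up the handle, x square to the plate. Handle 40 mm wide from 75 mm above the origin to the round top. Mass 0.12 kg. Slotted turner: blade 64 mm wide, 82 mm high (handle free above that), three upright slots. Starts upright, eye up, in the slot of one of the two blocks (which one varies).
- board_eye (a point): Wide board. Centre of the round eye (hole) in its handle: 26 mm across, right through along x, 155 mm above the body origin, 20 mm below the top; axes as the body.
- turner_eye (a point): Slotted turner. Centre of the round eye (hole) in its handle: 26 mm across, right through along x, 155 mm above the body origin, 20 mm below the top; axes as the body.
- board_twin: Twin of the wide board, same shape and size, loose, already hanging by its eye at the back of one of the stand's two pegs (which one varies), about 32 mm in front of the rail.
- turner_twin: Twin of the slotted turner, same shape and size, loose, already hanging by its eye at the back of one of the stand's two pegs (which one varies), about 32 mm in front of the rail.
- board_twin_eye (a point): Centre of the eye of the board's twin.
- turner_twin_eye (a point): Centre of the eye of the turner's twin.
- stand: Fixed wooden display stand, 220 mm wide. Origin at table height under the rail's front face, midway between two steel pegs at y = +75 and -75 mm that point to its -x; z up. Foot 14 mm thick, from 95 mm in front of the origin to 25 mm behind. Rail across the back, x = 0 to 18 mm, top 227 mm high. A hung tool's eye centre lies about 8 mm below the peg's centre line.
- left_peg_tip (a point): Centre of the 13 mm ball at the tip of the peg on the stand's +y side, 97 mm in front of the rail; axes as the stand. The peg is 10 mm in diameter and rises gently to the front: centre line 213.5 mm above the table at the rail, 221 mm at 65 mm in front of it, 225 mm at the tip.
- right_peg_tip (a point): The same for the peg on the stand's -y side.
- block_1: Fixed wooden block, 64 x 120 mm, 33 mm high, with an open slot 12 mm wide along its y axis, slot floor 8 mm above the table; one tool stands in it, so is to be lifted 30 mm to be free. Origin under its centre.
- block_2: A second block just like block_1.
- balm_jar: Bystander: dark jar with ribbed lid, 56 mm across, 48 mm high; origin under its centre.
- bell: Bystander: brass counter bell, 84 mm across, 62 mm high; origin under its centre.
- gift_book: Bystander: small hardback book lying flat, 78 x 105 x 12 mm; origin under its centre.
- salve_jar: Bystander: a second jar like balm_jar.
- coaster: Bystander: round ceramic coaster, 100 mm across, 9 mm high; origin under its centre.

How it is judged:
By the outcome, as a careful person would: the job done as asked, in the order asked, and still so for the second after the job is handed in, with the robot touching nothing.
It also fails if it takes over 64 s, if anything falls off the work surface, if the arm or the gripper's body presses on something with over 40 N, if the wrist force passes 120 N, or if a joint passes its speed limit or range.

## Working session

There is one attempt and no reset: what is moved stays moved. The work goes in short steps, Python scripts to look and compute and a shell command to move; the robot and the scene stay as the last step left them, time stands still between calls to the robot, and variables do not carry over. Pictures are saved under pics/ and viewed, at most 10 in all, crops included, and the job is handed in when it is done.

```bash
mkdir -p pics; ls
python3 - <<'E'
from station import manip
import cv2,numpy as np
np.set_printoptions(precision=4,suppress=True)
o=manip.get_obs();print(o)
for n in("scene","side","wrist"):
    cv2.imwrite(f"pics/{n}0.png",manip.get_image(n));print(n,manip.calibration(n))
E
```

```text
pics
{'clock': 0.0, 'q': array([-1.3173,  0.2913, -0.1541,  1.1267,  0.    ,  1.4314]), 'qvel': array([-0.0013,  0.0021,  0.0019,  0.0009, -0.0007,  0.0006]), 'joint_efforts': array([  0.0008, -53.7143,  33.1374,   0.0158,  -0.0001,  -0.    ]), 'tool_pos': array([ 0.2009, -0.4848,  0.4041]), 'tcp_rot': array([-0.0007,  0.9808,  0.1952, -0.    ]), 'contact_force': array([-0.6015, -1.1957,  0.4795]), 'torque': array([-0.0045,  0.0287, -0.    ]), 'finger_force': 0.0, 'finger_gap': 0.08509752022665978}
scene {'fov_y': 46.56950104200138, 'cx': 325.49742025000756, 'cy': 234.2717863319017, 'k1': -0.07986613098710639, 'extrinsics': array([[-0.8559, -0.5172, -0.0026,  0.2575],
       [ 0.2695, -0.4502,  0.8513, -0.3228],
       [-0.4415,  0.7279,  0.5247, -1.0268],
       [ 0.    ,  0.    ,  0.    ,  1.    ]])}
side {'fov_y': 52.8087231965237, 'cx': 319.56299433762007, 'cy': 238.2895036538094, 'k1': -0.11501987558615817, 'extrinsics': array([[-0.9871, -0.1597, -0.0134,  0.4   ],
       [ 0.0886, -0.6137,  0.7845, -0.2836],
       [-0.1336,  0.7732,  0.6199, -0.9932],
       [ 0.    ,  0.    ,  0.    ,  1.    ]])}
wrist {'fov_y': 65.38900209291144, 'cx': 322.6783373507676, 'cy': 241.09101523510785, 'k1': -0.07668538136496372, 'T_tool_cam': array([[ 0.0003,  0.9578,  0.2873,  0.0736],
       [ 1.    ,  0.0001, -0.0015,  0.    ],
       [-0.0015,  0.2873, -0.9578,  0.0314],
       [ 0.    ,  0.    ,  0.    ,  1.    ]])}
```

View pics/scene0.png

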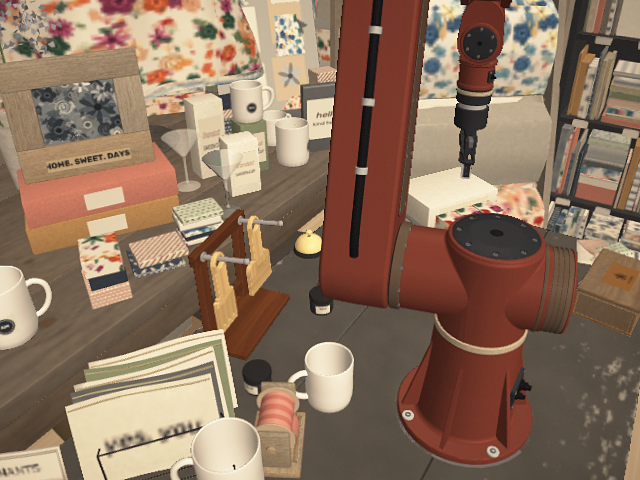

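View pics/side0.png

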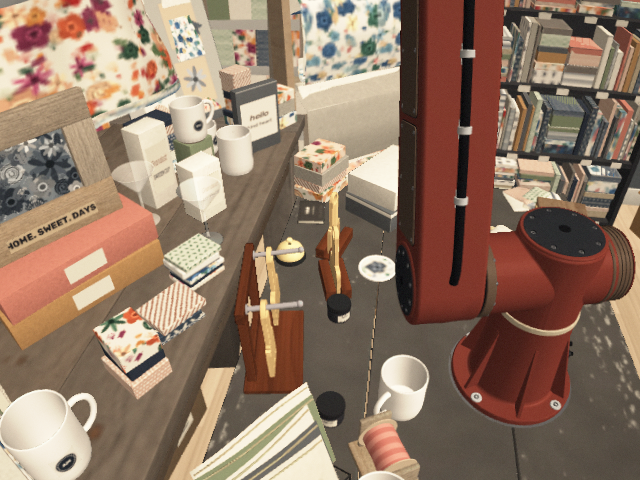

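The scene view shows the stand at (235,290), with pegs near (205,258) and (245,222). The side view shows the pegs at (300,305) and (300,250), and the blocks with their tools at about (335,250). I need closer views.

```bash
cat > h.py <<'E'
from station import manip
import cv2,numpy as np
from scipy.spatial.transform import Rotation as R
np.set_printoptions(precision=4,suppress=True)
def rot(o): return R.from_quat(np.roll(o["tcp_rot"],-1)).as_matrix()
def cam(n,o=None):
    c=manip.calibration(n)
    if n=="wrist":
        T=np.eye(4);T[:3,:3]=rot(o);T[:3,3]=o["tool_pos"];E=np.linalg.inv(T@c["T_tool_cam"])
    else: E=c["extrinsics"]
    f=240/np.tan(np.radians(c["fov_y"]/2))
    return E,np.array([[f,0,c["cx"]],[0,f,c["cy"]],[0,0,1]]),c["k1"]
def ray(C,uv):
    E,K,k=C; x=cv2.undistortPoints(np.array([[uv]],float),K,np.array([k,0,0,0.]))[0,0]
    d=E[:3,:3].T@np.array([x[0],-x[1],-1]); return -E[:3,:3].T@E[:3,3],d/np.linalg.norm(d)
def onz(C,uv,z):
    p,d=ray(C,uv);return p+d*(z-p[2])/d[2]
def onplane(C,uv,q,n):
    p,d=ray(C,uv);return p+d*(np.dot(np.subtract(q,p),n)/np.dot(d,n))
def tri(*cu):
    A=0;b=0
    for C,uv in cu:
        p,d=ray(C,uv);M=np.eye(3)-np.outer(d,d);A=A+M;b=b+M@p
    x=np.linalg.solve(A,b);return x,[np.linalg.norm(np.cross(ray(C,u)[1],x-ray(C,u)[0])) for C,u in cu]
def proj(C,P):
    E,K,k=C;P=np.atleast_2d(P);q=(E[:3,:3]@P.T).T+E[:3,3];s=np.c_[q[:,0],-q[:,1]]/-q[:,2:]
    s=s*(1+k*(s**2).sum(1,keepdims=True));return s*K[0,0]+K[:2,2]
E
python3 - <<'E'
import cv2,numpy as np
a=cv2.imread("pics/side0.png")[180:400,230:400];b=cv2.imread("pics/scene0.png")[190:370,185:335]
w=cv2.imread("pics/wrist0.png")
a=cv2.resize(a,None,fx=2.2,fy=2.2,interpolation=cv2.INTER_CUBIC);b=cv2.resize(b,None,fx=2.7,fy=2.7,interpolation=cv2.INTER_CUBIC)
m=np.zeros((490,800,3),np.uint8);m[:a.shape[0],:a.shape[1]]=a;m[:486,a.shape[1]:a.shape[1]+405]=b
cv2.imwrite("pics/m1.png",m)
E
```

```text
(no output)
```

View pics/wrist0.png

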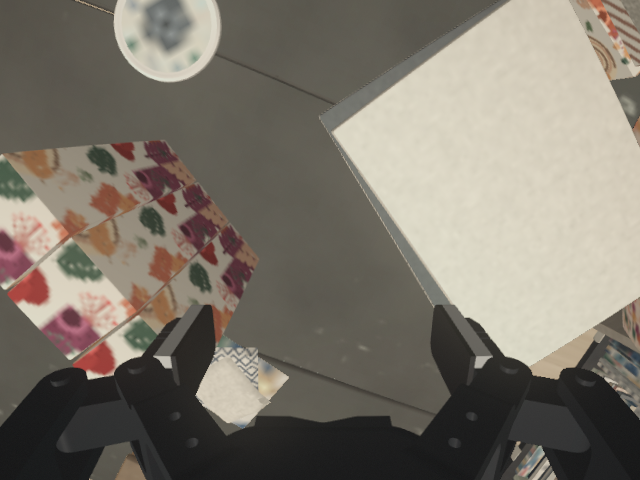

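View pics/m1.png

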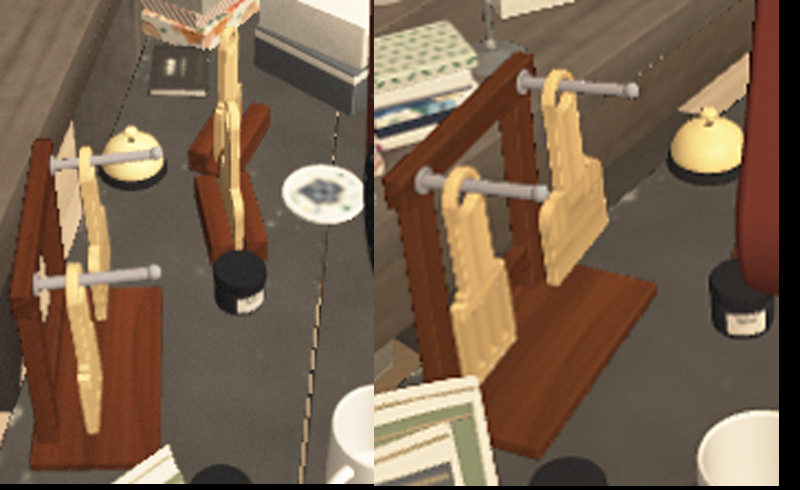

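The near peg (stand +y) holds the slotted twin and the far peg holds the wide one. The two blocks stand in line beyond the stand, with tool tops at about (335,228) and (335,194) in the side view.

Run:
```python
from h import *
S=cam("side");C=cam("scene")
for n,a,b in(("Ltip",(300.5,303.6),(247.6,261.9)),("Rtip",(301.4,250),(280.6,223.3)),("Lbase",(246,309),(204,257.5)),("Rbase",(254.5,255),(240,220))):
    print(n,*tri((S,a),(C,b)))
print("near top",onz(S,(335.5,228),.183),"far",onz(S,(335,194),.183))
o=manip.get_obs();W=cam("wrist",o)
print("foot",[onz(S,(230+u/2.2,180+v/2.2),.014) for u,v in((162,290),(160,466),(32,466))])
print("jarNear",onz(S,(339,300),.048),"coaster",onz(S,(377,268),.009), "bell",onz(S,(289,250),.03),"jar2",onz(S,(331,400),.048))
print(rot(o))
```

```text
Ltip [0.4242 0.0757 0.2249] [np.float64(0.0006734729427392719), np.float64(0.000673472942739213)]
Rtip [ 0.4498 -0.0678  0.2277] [np.float64(9.009402335714523e-05), np.float64(9.009402335720736e-05)]
Lbase [0.5222 0.0893 0.209 ] [np.float64(0.0011097876528549033), np.float64(0.0011097876528548504)]
Rbase [ 0.5429 -0.0494  0.2177] [np.float64(0.000770975321474113), np.float64(0.0007709753214740491)]
near top [ 0.3999 -0.2084  0.183 ] far [ 0.4199 -0.3475  0.183 ]
foot [array([ 0.4586, -0.099 ,  0.014 ]), array([0.4204, 0.115 , 0.014 ]), array([0.5354, 0.1336, 0.014 ])]
jarNear [ 0.3783 -0.116   0.048 ] coaster [ 0.3004 -0.2822  0.009 ] bell [ 0.5344 -0.2962  0.03  ] jar2 [0.3589 0.147  0.048 ]
[[ 0.9238  0.3828 -0.0002]
 [ 0.3828 -0.9238  0.0009]
 [ 0.0001 -0.0009 -1.    ]]
```

```bash
python3 -m handwheel '1.5 -0.9 -1.5 0; 3 -1.8 -2.5 0; 4.5 -2.7 -2.5 0; 6.2 -3.7 -2.5 0; 6.2 -3.7 -2.5 0; 6.2 -3.7 -2.5 0; 6.2 -3.7 -2.5 0'
python3 - <<'E'
from h import *
o=manip.get_obs();np.save("o1.npy",np.r_[o["tool_pos"],o["tcp_rot"]]);print(o["tool_pos"],o["qvel"])
cv2.imwrite("pics/w1.png",manip.get_image("wrist"))
E
```

```text
clock: 1.02
tool_pos: [0.3298, -0.3121, 0.4795]
tcp_rot: [-0.0, 0.981, 0.194, -0.0]
contact_force: [0.4, -1.0, 0.1]
finger_gap: 0.0855
finger_force: 0.0
[ 0.3298 -0.3121  0.4795] [-0.0078  0.001  -0.001  -0.0002  0.001   0.0013]
```

View pics/w1.png

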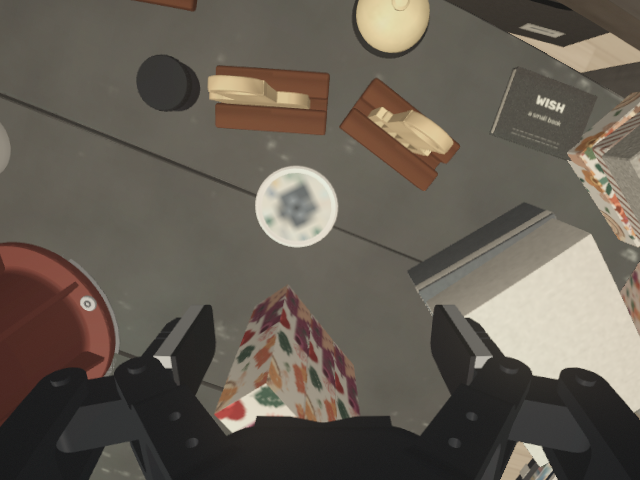

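The block at (272,100) holds one tool, and the block at (402,133) holds one with slots showing, probably the turner. I'll zoom in.

Run:
```python
import cv2
a=cv2.imread("pics/w1.png")[55:200,195:470]
cv2.imwrite("pics/w1c.png",cv2.resize(a,None,fx=2.9,fy=2.9,interpolation=cv2.INTER_CUBIC))
```

```text
(no output)
```

View pics/w1c.png

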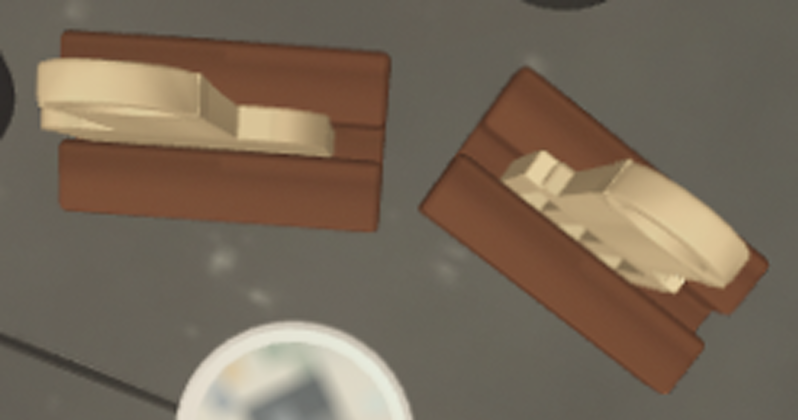

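Left is the wide board with its solid shoulder, and right is the slotted turner. I can get the block poses from the top-face corners, and the tool centres from the blade ends at block-top level.

```bash
cat >> h.py <<'E'
def load(f):
    a=np.load(f);return dict(tool_pos=a[:3],tcp_rot=a[3:])
E
python3 - <<'E'
from h import *
W=cam("wrist",load("o1.npy"));f=lambda u,v:(195+u/2.9,55+v/2.9)
def block(c):
    P=np.array([onz(W,f(*p),.033) for p in c]);m=P.mean(0)
    e=(P[1]-P[0]+P[2]-P[3])/2; L=np.linalg.norm(e);w=np.linalg.norm((P[3]-P[0]+P[2]-P[1])/2)
    print("ctr",m,"len",L,"wid",w,"yaw of slot",np.degrees(np.arctan2(e[1],e[0])));return m,e/L
m1,e1=block([(62,32),(390,52),(380,232),(60,208)])
m2,e2=block([(524,67),(768,266),(664,394),(420,209)])
p=onz(W,f(333,156),.033);print("board centre along slot",(p-m1)@e1*1e3-48,"off",np.linalg.norm(np.cross(p-m1,e1)))
a,b=onz(W,f(503,180),.033),onz(W,f(680,292),.033);print("turner",(a-m2)@e2*1e3,(b-m2)@e2*1e3,np.linalg.norm(a-b))
# rim checks: project handle edges at z=.163 given centre guess
for m,e,s in((m1,e1,(p-m1)@e1-.048),(m2,e2,((a+b)/2-m2)@e2)):
    n=np.array([-e[1],e[0],0]);n*=-1 if n[0]>0 else 1   # toward camera (-x)
    c=m+s*e;c[2]=0;print("tool xy",c)
    for k in(-1,1):
        for d in(-1,1):
            q=proj(W,c+k*.020*e+d*.005*n+[0,0,.163])[0];print(k,d,(q-[195,55])*2.9)
    for d in(-1,1):q=proj(W,c+d*.005*n+[0,0,.183])[0];print("apex",d,(q-[195,55])*2.9)
E
```

```text
ctr [ 0.4054 -0.2235  0.033 ] len 0.11829164280662328 wid 0.0622373937617762 yaw of slot -71.7454555013436
ctr [ 0.4238 -0.3651  0.033 ] len 0.11742261600373088 wid 0.061418665592150326 yaw of slot -103.4810853439562
board centre along slot -7.393746586811275 off 0.005765805787053129
turner -40.57503488001685 38.27315507203377 0.07921940546173277
tool xy [ 0.403  -0.2165  0.    ]
-1 -1 [45.1387 64.9116]
-1 1 [ 44.8396 107.0382]
1 -1 [205.8773  74.7772]
1 1 [204.2924 116.9912]
apex -1 [106.5015  58.4697]
apex 1 [105.6423 103.9555]
tool xy [ 0.4241 -0.364   0.    ]
-1 -1 [648.1506 179.2389]
-1 1 [623.4062 211.9202]
1 -1 [765.7865 275.0914]
1 1 [740.9816 306.3694]
apex -1 [732.9467 228.7165]
apex 1 [706.2017 263.0171]
```

```bash
python3 -m handwheel '1.2 -0.7 0 0.07; 2.4 -1.4 0 0.07; 3.48 -2.06 1 0.072; 3.48 -2.06 2.2 0.072; 3.48 -2.06 3.3 0.072; 3.48 -2.06 3.3 0.072; 3.48 -2.06 3.3 0.072'
python3 - <<'E'
from h import *
o=manip.get_obs();np.save("o2.npy",np.r_[o["tool_pos"],o["tcp_rot"]]);print(o["tool_pos"],rot(o)[:,1])
cv2.imwrite("pics/w2.png",manip.get_image("wrist"))
E
```

```text
clock: 1.95
tool_pos: [0.4032, -0.2151, 0.3818]
tcp_rot: [0.0, 0.987, 0.159, 0.0]
contact_force: [0.1, -0.4, 0.1]
finger_gap: 0.0852
finger_force: 0.0
[ 0.4032 -0.2151  0.3818] [ 0.3142 -0.9494  0.0009]
```

View pics/w2.png

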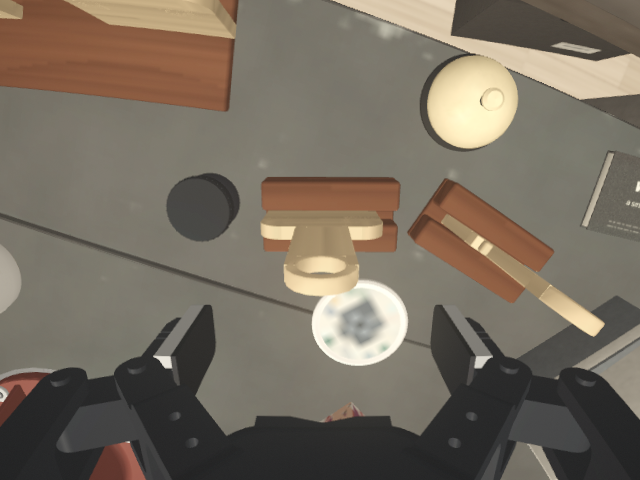

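The handle is centred between the fingers (u≈322) and the blade edge is parallel to the closing line. Descend and grip.

```bash
python3 -m handwheel '0 0 1.2 0; 0 0 2.2 0; 0 0 2.96 0; 0 0 2.96 0; 0 0 2.96 0'; python3 -m handwheel '0 0 0 0;0 0 0 0;0 0 0 0;0 0 0 0;0 0 0 0;0 0 0 0' 1 50; python3 -m handwheel '0 0 -0.3 0;0 0 -0.7 0; 0 0 -1.2 0;0 0 -1.8 0; 0 0 -2.6 0; 0 0 -2.6 0'
```

```text
clock: 2.62
tool_pos: [0.4037, -0.2148, 0.2933]
tcp_rot: [0.001, 0.987, 0.16, 0.001]
contact_force: [-0.4, 0.4, 0.3]
finger_gap: 0.0856
finger_force: 0.0
clock: 3.38
tool_pos: [0.4033, -0.2143, 0.2925]
tcp_rot: [0.0, 0.987, 0.16, 0.0]
contact_force: [-0.9, 0.9, 6.2]
finger_gap: 0.0395
finger_force: 49.9
clock: 4.12
tool_pos: [0.4036, -0.2146, 0.3718]
tcp_rot: [0.001, 0.987, 0.16, 0.001]
contact_force: [0.1, 0.4, -1.5]
finger_gap: 0.0391
finger_force: 50.6
```

```bash
python3 -m handwheel '0 -0.8 0 0;0.4 -1.8 0 0.05;0.9 -2.8 0 0.1; 1.4 -3.7 0 0.145; 1.68 -4.35 0.3 0.145; 1.68 -4.35 0.58 0.145; 1.68 -4.35 0.58 0.145;1.68 -4.35 0.58 0.145'
python3 - <<'E'
from h import *
o=manip.get_obs();np.save("o3.npy",np.r_[o["tool_pos"],o["tcp_rot"]]);print(o["tool_pos"],rot(o)[:,1])
cv2.imwrite("pics/w3.png",manip.get_image("wrist"))
E
```

```text
clock: 5.12
tool_pos: [0.4098, -0.0752, 0.3525]
tcp_rot: [0.0, 0.996, 0.087, -0.0]
contact_force: [-0.1, 0.3, -1.3]
finger_gap: 0.0391
finger_force: 50.8
[ 0.4098 -0.0752  0.3525] [ 0.174  -0.9848  0.0001]
```

View pics/w3.png

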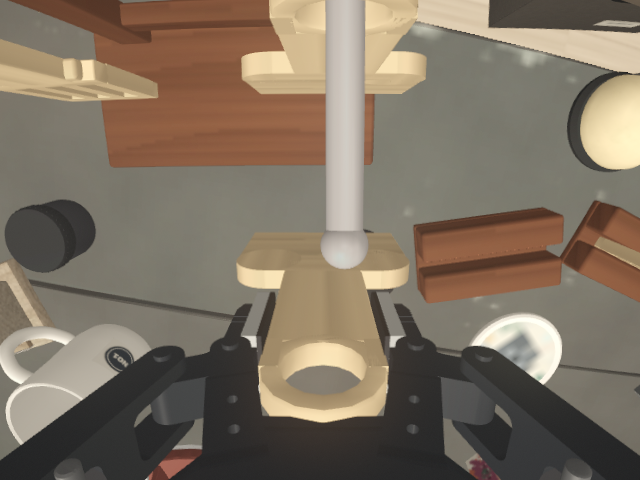

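The peg lies straight along the picture with its ball at (345,250), and the board's eye is at (323,380), so a small sideways correction is needed.

Run:
```python
from h import *
o=load("o3.npy");W=cam("wrist",o);Rm=rot(o)
for uv,z in(((345,250),.225),((346,150),.222),((346,30),.219),((323,366),.223)):
    p=onz(W,uv,z);print(uv,p,(Rm.T@(p-o["tool_pos"]))*1e3)
S=cam("side");C=cam("scene");print(tri((S,(301.4,250)),(C,(280.6,223.3)),(W,(345,250))))
```

```text
(345, 250) [ 0.4525 -0.0739  0.225 ] [ 42.2792   6.1498 127.5139]
(346, 150) [ 0.4783 -0.0693  0.222 ] [ 68.519    6.1528 130.5106]
(346, 30) [ 0.5073 -0.064   0.219 ] [ 97.9302   5.9223 133.5068]
(323, 366) [ 0.4139 -0.0747  0.223 ] [  4.1319   0.2304 129.5181]
(array([ 0.4522, -0.0732,  0.2238]), [np.float64(0.0012880466733236821), np.float64(0.0014472225336633635), np.float64(0.0007884070281900742)])
```

```bash
python3 -m handwheel '0 0.2 0 0;0 0.2 0 0;0.5 0.2 0 0;1 0.2 0 0;1.5 0.2 0 0;2 0.2 0 0;2.5 0.2 0 0;2.5 0.2 0 0'
python3 - <<'E'
from h import *
o=manip.get_obs();print(o["tool_pos"],rot(o)[:,1])
w=manip.get_image("wrist");s=manip.get_image("side")[200:420,220:360]
m=np.zeros((480,800,3),np.uint8);m[:,:480]=w[:,80:560];m[:,480:785]=cv2.resize(s,(305,480))
cv2.imwrite("pics/m4.png",m)
E
```

```text
clock: 6.18
tool_pos: [0.4857, -0.0671, 0.3523]
tcp_rot: [-0.0, 0.996, 0.088, 0.0]
contact_force: [-0.9, 0.2, -1.1]
finger_gap: 0.0394
finger_force: 50.8
[ 0.4857 -0.0671  0.3523] [ 0.1756 -0.9845 -0.0001]
```

View pics/m4.png

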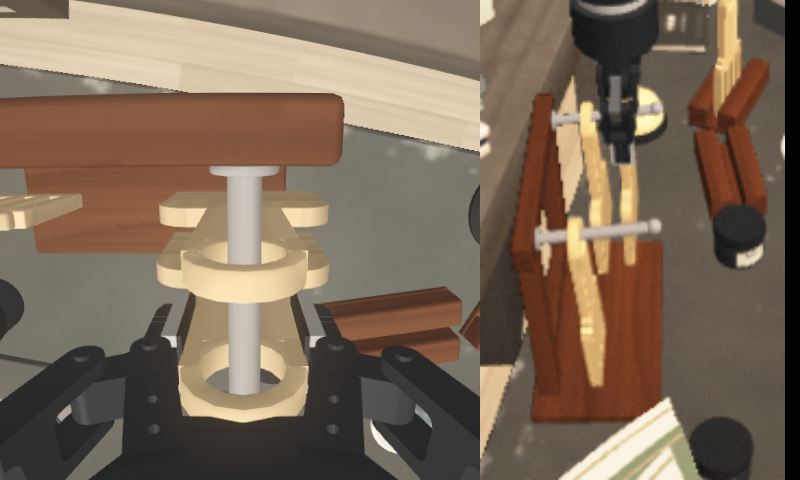

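The peg passes through both eyes, with the board clear in front of the twin. Lower and release.

```bash
python3 -m handwheel '0 0 0.12 0;0 0 0.24 0;0 0 0.33 0;0 0 0.33 0;0 0 0.33 0'; python3 -m handwheel '0 0 0 0;0 0 0 0;0 0 0 0;0 0 0 0' -0.6; python3 -m handwheel '0 0 -0.5 0;0 0 -1.2 0;0 0 -2.2 0;0 0 -3.5 0; 0 0 -4 0;0 0 -4 0'
python3 - <<'E'
from h import *
o=manip.get_obs();np.save("o5.npy",np.r_[o["tool_pos"],o["tcp_rot"]])
w=manip.get_image("wrist");s=manip.get_image("side")[200:420,220:360]
m=np.zeros((480,800,3),np.uint8);m[:,:480]=w[:,80:560];m[:,480:785]=cv2.resize(s,(305,480))
cv2.imwrite("pics/m5.png",m)
E
```

```text
clock: 6.9
tool_pos: [0.4846, -0.0673, 0.343]
tcp_rot: [0.0, 0.996, 0.088, 0.0]
contact_force: [-3.2, -0.0, 4.9]
finger_gap: 0.0388
finger_force: 51.6
clock: 7.4
tool_pos: [0.4847, -0.0673, 0.3425]
tcp_rot: [-0.0, 0.996, 0.088, -0.0]
contact_force: [-0.5, -0.5, -0.8]
finger_gap: 0.0684
finger_force: 0.0
clock: 8.15
tool_pos: [0.485, -0.0673, 0.4635]
tcp_rot: [0.0, 0.996, 0.088, 0.001]
contact_force: [0.1, -0.1, -0.4]
finger_gap: 0.0684
finger_force: 0.0
```

View pics/m5.png

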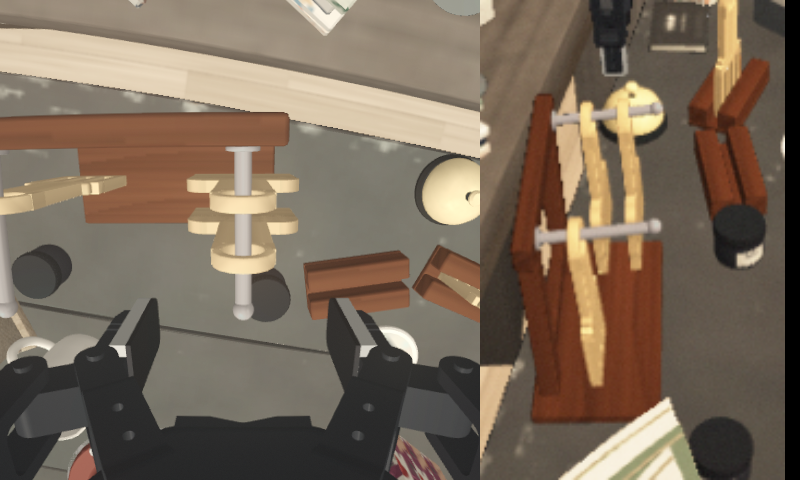

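The board hangs clear in front of its twin. On to the turner.

```bash
python3 -m handwheel '-0.8 1.8 0 0.1;-1.6 3.6 0 0.2;-2.3 5.4 0 0.3; -3 7.2 0 0.4; -3.63 9.18 0 0.412; -3.63 9.18 1.4 0.412;-3.63 9.18 2.7 0.412; -3.63 9.18 2.7 0.412' -1
python3 -m handwheel '0 0 0 0;0 0 0 0'
python3 - <<'E'
from h import *
o=manip.get_obs();np.save("o6.npy",np.r_[o["tool_pos"],o["tcp_rot"]]);print(o["tool_pos"],rot(o)[:,1])
cv2.imwrite("pics/w6.png",manip.get_image("wrist"))
W=cam("wrist",load("o5.npy"));p=onz(W,(85,310),.225);print("Ltip",p)
E
```

```text
clock: 9.25
tool_pos: [0.4245, -0.3566, 0.3782]
tcp_rot: [-0.002, 0.993, -0.118, -0.003]
contact_force: [-0.0, 0.3, 1.2]
finger_gap: 0.0854
finger_force: 0.0
clock: 9.5
tool_pos: [0.4261, -0.3577, 0.3832]
tcp_rot: [0.001, 0.993, -0.118, 0.001]
contact_force: [0.1, 0.1, 0.1]
finger_gap: 0.0853
finger_force: 0.0
[ 0.4261 -0.3577  0.3832] [-0.2337 -0.9723  0.0014]
Ltip [0.4256 0.0751 0.225 ]
```

View pics/w6.png

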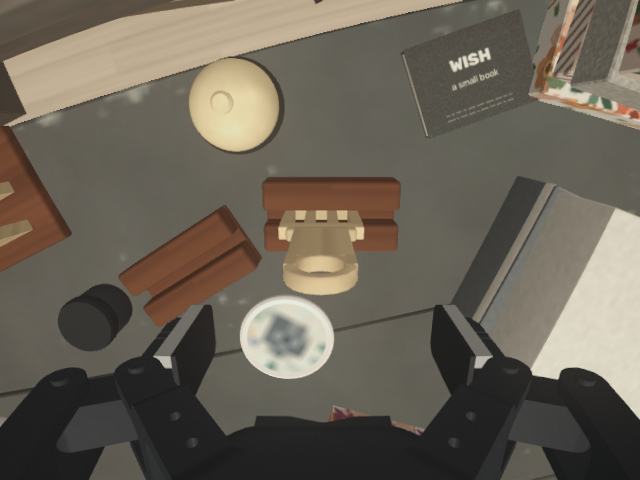

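The turner's handle is centred at u≈320. That was the 11th picture I viewed, one over the limit of 10, so from here I'll work from numbers only. Descend and grip.

```bash
python3 -m handwheel '0 0 1.2 0; 0 0 2.2 0; 0 0 3 0; 0 0 3 0; 0 0 3 0'; python3 -m handwheel '0 0 0 0;0 0 0 0;0 0 0 0;0 0 0 0;0 0 0 0;0 0 0 0' 1 50; python3 -m handwheel '0 0 -0.3 0;0 0 -0.7 0; 0 0 -1.2 0;0 0 -1.8 0; 0 0 -2.6 0; 0 0 -2.6 0;0 0 -2.6 0'
```

```text
clock: 10.18
tool_pos: [0.426, -0.3579, 0.293]
tcp_rot: [0.001, 0.993, -0.118, 0.001]
contact_force: [0.2, 0.0, -0.3]
finger_gap: 0.0859
finger_force: 0.0
clock: 10.92
tool_pos: [0.4258, -0.3575, 0.2922]
tcp_rot: [0.0, 0.993, -0.118, 0.0]
contact_force: [0.1, 1.5, 5.9]
finger_gap: 0.0391
finger_force: 49.7
clock: 11.8
tool_pos: [0.4255, -0.3573, 0.3693]
tcp_rot: [-0.0, 0.993, -0.118, -0.0]
contact_force: [-0.2, 0.6, -1.8]
finger_gap: 0.0393
finger_force: 50.4
```

Run:
```python
from h import *
W=cam("wrist",load("o3.npy"));S=cam("side");C=cam("scene")
for n,u in(("mug rim R",(155,370)),("mug rim top",(95,325)),("mug handle",(2,320))):print(n,onz(W,u,.09))
print(onz(S,(385,375),.09),onz(S,(428,375),.09),onz(S,(404,360),.09),onz(S,(404,395),.09)); print(tri((S,(403,372)),(C,(329,360))))
o=manip.get_obs();Rm=rot(o);print(Rm[:,0],Rm[:,1])
for t in((.355,-.23,.42),(.355,0,.42),(.3846,.0669,.42)):print((Rm.T@(np.array(t)-o["tool_pos"]))/.03)
print(np.arctan2(Rm[1,1],Rm[0,1])+np.radians(80))
```

```text
mug rim R [0.2945 0.0304 0.09  ]
mug rim top [0.3238 0.0754 0.09  ]
mug handle [0.3125 0.1493 0.09  ]
[0.2632 0.1061 0.09  ] [0.1835 0.0952 0.09  ] [0.2292 0.0664 0.09  ] [0.2266 0.145  0.09  ]
(array([0.231 , 0.1004, 0.0939]), [np.float64(0.0023259174330624043), np.float64(0.002325917433062338)])
[ 0.9722 -0.234  -0.0003] [-0.234  -0.9722 -0.0002]
[-3.2784 -3.5775 -1.6886]
[ -5.0724 -11.0313  -1.6869]
[ -4.635  -13.4303  -1.6866]
-0.4107276839868863
```

```bash
python3 -m handwheel '-1 -0.5 -1.2 0;-2.4 -1.6 -1.7 0;-3.3 -3.3 -1.7 -0.1;-3.8 -5.2 -1.7 -0.2;-4.3 -7.1 -1.7 -0.3;-4.7 -9 -1.7 -0.41;-4.9 -10.8 -1.7 -0.41;-4.9 -12 -1.7 -0.41'
python3 - <<'E'
from h import *
o=manip.get_obs();Rm=rot(o);print(Rm[:,0],Rm[:,1])
print((Rm.T@(np.array((.3846,.0669,.3542))-o["tool_pos"]))/.03)
E
```

```text
clock: 12.8
tool_pos: [0.3663, 0.0291, 0.42]
tcp_rot: [-0.0, 0.996, 0.088, -0.0]
contact_force: [1.1, -0.9, -1.4]
finger_gap: 0.0395
finger_force: 50.8
[ 0.9847  0.1744 -0.0008] [ 0.1744 -0.9847 -0.0004]
[ 0.8239 -1.1347  2.1941]
```

```bash
python3 -m handwheel '0.5 -0.7 0 0;0.82 -1.13 0.7 0;0.82 -1.13 1.5 0;0.82 -1.13 2.19 0;0.82 -1.13 2.19 0;0.82 -1.13 2.19 0'
cat > peg.py <<'E'
from h import *
o=manip.get_obs();w=manip.get_image("wrist");W=cam("wrist",o);Rm=rot(o);cv2.imwrite("pics/w7.png",w)
hsv=cv2.cvtColor(w,cv2.COLOR_BGR2HSV)
m=((hsv[...,1]<45)&(hsv[...,2]>135)).astype(np.uint8);m[300:]=0;m[:,:200]=0;m[:,450:]=0
n,l,st,ce=cv2.connectedComponentsWithStats(m)
i=1+st[1:,4].argmax();print(o["tool_pos"],st[i]);k=l==i
rows=np.where(k.any(1))[0];last=rows[-1]
wd={r:(np.where(k[r])[0][0],np.where(k[r])[0][-1]) for r in rows}
b=last-20
for r,z in((b,.225),(max(b-60,rows[0]),.223),(max(b-120,rows[0]),.221),(rows[0],.219)):
    u=sum(wd[r])/2;print(r,wd[r],(Rm.T@(onz(W,(u,r),z)-o["tool_pos"]))*1e3)
E
python3 peg.py
```

```text
clock: 13.55
tool_pos: [0.3854, 0.0645, 0.3552]
tcp_rot: [-0.0, 0.996, 0.087, -0.0]
contact_force: [0.4, 0.1, -0.2]
finger_gap: 0.0394
finger_force: 50.7
[0.3854 0.0645 0.3552] [  278     5   172   295 19996]
279 (np.int64(385), np.int64(444)) [ 32.6468  26.4012 130.2463]
219 (np.int64(294), np.int64(449)) [ 49.7617  13.6443 132.246 ]
159 (np.int64(295), np.int64(331)) [ 65.9336  -2.4967 134.2458]
5 (np.int64(311), np.int64(312)) [104.5286  -2.7184 136.2446]
```

Run:
```python
from h import *
o=manip.get_obs();W=cam("wrist",o);Rm=rot(o);w=cv2.imread("pics/w7.png");hsv=cv2.cvtColor(w,cv2.COLOR_BGR2HSV)
for r in(20,60,100,140,180,210,230,240,250,260,270,280):
    print(r,''.join('#' if s<45 and v>135 else ('w' if s>60 and v>135 else '.') for s,v in hsv[r,240:420:3,1:3]))
for r,z in((60,.219),(140,.222),(250,.225)):print(r,[(Rm.T@(onz(W,(u,r),z)-o["tool_pos"]))*1e3 for u in(313,)])
```

```text
20 #wwwwwwwwwwwwwwwww#############wwwwwwwwwwwwwwwwwwwwwwwwwwwww
60 ####w..wwwwwwwwwww#############wwwwwwwwwwwwww...wwwwwwwwwwww
100 ############wwwwww.############wwwwwwwwwwwwwwwwwwwwwwwwwwwww
140 .....######..wwwww.############wwwwwwwwwwwwwwwwwwwwwwwwwwwww
180 ...................################.########....#####....#..
210 ...................#########################################
230 ...........#.###############################################
240 ...........wwwwww.###############wwwwwwwwwww################
250 .......###wwwwww################.ww.###wwwwwww##############
260 .....###wwwwwww################wwwww####wwwwwww.############
270 ..#####wwwwwwwwwwwwwwwwwwwwwwwwwwwwwwwwwwwwwwwwww###########
280 ...#......wwwwwwwwwwwwwwwwwwwwwwwwwwwwwwwwwww...w###########
60 [array([ 91.3333,  -2.4075, 136.5633])]
140 [array([ 70.9592,  -2.4492, 133.5489])]
250 [array([ 41.2986,  -2.5751, 130.528 ])]
```

The peg runs straight, 2.5 mm to −y in the tool frame, with the ball 41 mm ahead. Correct and thread.

```bash
python3 -m handwheel '0 -0.085 0.06 0;0 -0.085 0.06 0;0.5 -0.085 0.06 0;1 -0.085 0.06 0;1.5 -0.085 0.06 0;2 -0.085 0.06 0;2.45 -0.085 0.06 0;2.45 -0.085 0.06 0'
python3 - <<'E'
from h import *
o=manip.get_obs();W=cam("wrist",o);w=manip.get_image("wrist");cv2.imwrite("pics/w8.png",w);hsv=cv2.cvtColor(w,cv2.COLOR_BGR2HSV)
print(o["tool_pos"])
for r in range(150,421,15):
    print(r,''.join('#' if s<45 and v>120 else ('w' if s>60 and v>135 else '.') for s,v in hsv[r,240:420:3,1:3]))
E
```

```text
clock: 14.6
tool_pos: [0.4582, 0.0799, 0.3529]
tcp_rot: [0.0, 0.996, 0.087, 0.0]
contact_force: [-0.2, -0.8, -1.6]
finger_gap: 0.0393
finger_force: 50.8
[0.4582 0.0799 0.3529]
150 ............................................................
165 ##############ww#######################.....................
180 ##############........###########w..........................
195 ###########.wwwwwwwwww###########.wwwwwwwwwwwwwwwwwwwwwwwwww
210 #######.wwwwwwwwwwwwww###########.wwwwwwwwwwwwwwwwwwwwwwwwww
225 ########wwwwwwwwwwwwww###########.wwwwwwwwwwwwwwwwwwwwwwwwww
240 ########wwwwwwwwwwwwww###########wwwwwwwwwwwwwwwwwwwwwwwwwww
255 #######wwwwwwwwwwwwwww###########wwwwwwwwwwwwwwww###########
270 #######wwwwwwwwwwwwwwwwwwwwwwwwwwwwwwwwwwwwwwwwww###########
285 ...####wwwwwwwwwwwwwwwwwwwwwwwwwwwwwwwwwwwwwwwww.###########
300 .....####...wwwwwwwwww.##########wwwwwwwwwww...#############
315 ...#####...wwwwwwwwwww.##########wwwwwwwwwwww...#####.....##
330 .#####....wwwwwwwwwwwww##########wwwwwwwwwwwww....#####.....
345 ....##..wwwwwwwwwwwwwww##########wwwwwwwwwwwwwww..##........
360 .......wwwwwwwwwwwwwwww##########wwwwwwwwwwwwwwwww..........
375 .......wwwwwwwwww################.....#wwwwwwwwwww..........
390 .......wwwwwwwwwwwwwww############.wwwwwwwwwwwwww...........
405 .......#wwwwwwwwwwwwwwwwwwwwwwwwwwwwwwwwwwwwwwww#...........
420 .......................wwwwwwwwww...........................
```

The peg shows through both eyes with no contact force. Lower, release, rise and retreat.

```bash
python3 -m handwheel '0 0 0.12 0;0 0 0.24 0;0 0 0.33 0;0 0 0.33 0;0 0 0.33 0'; python3 -m handwheel '0 0 0 0;0 0 0 0;0 0 0 0;0 0 0 0' -0.6; python3 -m handwheel '0 0 -0.5 0;0 0 -1.2 0;0 0 -2.2 0;0 0 -3.5 0; 0 0 -4 0;0 0 -4 0;0 0 -4 0;0 0 -4 0'
python3 - <<'E'
from h import *
o=manip.get_obs();w=manip.get_image("wrist");cv2.imwrite("pics/w9.png",w);hsv=cv2.cvtColor(w,cv2.COLOR_BGR2HSV)
s=manip.get_image("side");cv2.imwrite("pics/s9.png",s)
for r in range(120,330,10):
    print(r,''.join('#' if s<45 and v>120 else ('w' if s>60 and v>135 else '.') for s,v in hsv[r,230:600:4,1:3]))
h=cv2.cvtColor(s,cv2.COLOR_BGR2HSV)
print("side")
for r in range(225,380,5):
    print(r,''.join('#' if a<45 and v>120 else ('w' if a>60 and v>135 and 12<hh<32 else '.') for hh,a,v in h[r,230:320:1]))
E
```

```text
clock: 15.28
tool_pos: [0.4572, 0.0798, 0.3432]
tcp_rot: [0.0, 0.996, 0.087, 0.0]
contact_force: [-0.1, -0.7, -0.9]
finger_gap: 0.0396
finger_force: 51.1
clock: 15.78
tool_pos: [0.4573, 0.0798, 0.3432]
tcp_rot: [-0.0, 0.996, 0.087, 0.0]
contact_force: [-0.0, -0.2, 0.6]
finger_gap: 0.0684
finger_force: 0.0
clock: 16.77
tool_pos: [0.457, 0.0798, 0.4623]
tcp_rot: [-0.0, 0.996, 0.087, -0.001]
contact_force: [0.6, -0.2, 0.4]
finger_gap: 0.0686
finger_force: 0.0
120 ############wwwwwwwwwwwwwwwwwwwwwwwwwwwwwwwwwwwwwwwwwwwwwwwwwwwwwwwwwwwwwwwwww...............
130 ############.................................................................................
140 ############.wwwwwwwwwwwwwwwwwwwwwwwwww......................................................
150 ################wwwww#####wwwwwwww.w..w.w........................##############.#############
160 ################.....#####.......................................###################.########
170 ################.wwww#####wwwwwwwwwwwwwwwwwwwwwwwwwwwwwwwwwwwww..############..##############
180 ##############wwwwwww.####wwwwwwwwwwwwwwwwwwwww
[... 3668 characters left out ...]
wwwwwwww...........................
345 ....................................wwwwwwwwwww.......wwwwwwwwww..........................
350 ..........w.........................wwwwwwwwwwww......wwwwwwwwwww.........................
355 ....................................wwwwwwwwwwww.......wwwwwwwwww.........................
360 .....................................wwwwwwwwww.........wwwwwwww..........................
365 ......................................wwwwwwwww.........wwwwwwww..........................
370 wwww...................................wwwwwwww..........wwwwwww..........................
375 ww.......................................wwwwww...........wwwwww..........................
```

Both pairs hang, two tools per peg, in the wrist and side pictures. The gripper is clear above them.

```bash
python3 -c "
from station import manip
print(manip.sign_off())"
```

```text
the job is handed in; nothing more can be done
None
```

I hung the board, then the turner, in front of their twins (both still up) and handed in at about 17 s; I viewed 11 pictures, one over the limit of 10, so I checked the turner's hang from pixel readouts only.

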